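# Fit the dowelled cover on a gearcase

### The arm

A 6-joint arm with a two-finger parallel gripper is mounted at the origin on the work surface. World frame = base frame: x ahead of the robot, y to its left, z up, the work surface at z = 0. Lengths are in m, angles in degrees, forces in N, time in s.
With the tool pointing down it reaches from about 0.3 to 0.75 m from the base axis. Payload 8.5 kg.
Tool frame: the origin (TCP) lies midway between the tips of the shut fingers; the grasp point (between the pads) lies 19 mm behind it (robot.grip_point_offset is the distance from the TCP to the grasp point, in m); z points along the fingers, y is the line along which they close (so a half turn about z gives the same grasp; the last joint's range is limited). The gripper opens to 85 mm and grips with 20 to 120 N. Pads are 22 mm wide; open, the fingers measure 114 mm over their backs; the gripper's body (76 mm by 85 mm) begins 54 mm behind the grasp point. The pads swing forward as they close: fully open they stand 13 mm farther back than shut.
Start: joints at [64.67, 21.807, 74.336, -0, 83.858, -12.336], TCP at [0.124, 0.536, 0.231] pointing down, gripper open.
Joint ranges: [-178.18, 178.18], [-50.72, 133.34], [12.68, 142.11], [-81.47, 261.47], [9.98, 163.14], [-165.26, 165.26]. Speed limits (degrees/s): [136.94, 136.94, 180, 180, 180, 180].

### API

Orientations are given as a 3x3 rotation matrix whose columns are the frame's x, y, z axes.
In Python, from cell import robot gives the robot as it stands.
- The arm moves only by the tool drive_tool, never from a script. Its argument "moves" is a list of rows, each a list of 6 numbers: the shift along the tool's x, y, z in units of 60 mm (1.0 is 60 mm), then the turn, a rotation vector about the tool's x, y, z in units of 6 degrees (1.0 is 6 degrees). In form: [[dx, dy, dz, ax, ay, az], ...]. A call has exactly 8 rows; each row shifts and turns the commanded pose from where the row before left it, along the tool's axes as they then stand; what a row does not reach is not made up. A row lasts 1/8 s, in which the tool goes at most 62.5 mm and 10.7 degrees, less where a joint would pass 70% of its speed; a pose out of reach is approached as far as the arm can. A call is refused whole if a number of a shift passes 1 or a number of a turn 1, either way. A call with a gripper value outside its range is refused whole. "hand" is the closure, from -1 (fully open) to 1 (shut), set as the call begins (left out, the last holds). The fingers move at their own pace and stop on an object; "newtons" is the grip in N (left out, the last holds). Time passes only in rows, so rows that do not move let the fingers close, or fill a call up. It gives the time, the measured TCP pose, the force, the opening and the grip force at its end, in the units of the state.
- robot.observe(): the state, without advancing time (a new reading comes with each control period).
- robot.get_image(name): name is "scene" or "top"; returns (picture, depth): 480x640x3 uint8, red, green, blue; 480x640 float32, m along the optical axis (not along the pixel's ray), 0 where there is no reading.
- robot.get_calibration(name): a dict with "fx", "fy", "cx", "cy" (pixels), "R" (3x3) and "t" (3): a world point X has camera coordinates R X + t. Camera axes: x right, y down, z forward; pixel columns grow to the right and rows downward; lengths in m; the calibration is good to about 2 mm. A picture is of the moment at which its call begins. get_calibration takes no time and is no camera call.
- robot.finish_job(): hands the job in; it is judged then, once.
Trained networks look in the newest picture that a camera, given by its name, has taken for a name from the list of things; names that differ only in an ending like _2 or _b are one class to them, and where a whole thing is asked for, a point or a joint stands for the part that bears it (a point fixed in the world has none). Each returns a list of dicts, best first, with "conf" (0 to 1); they miss things now and then, are a little off and sometimes report something else, mostly with a low value. They report only what shows in the picture. A call takes as long as a camera call. They do not tell look-alikes from the thing itself.
- robot.silhouettes(camera, target): "region" (480x640 bool, what is visible of it) and "point" ([row, column] in pixels, amid what is visible of it).
- robot.spot_point(camera, target): "point" ([row, column] in pixels: a listed point, or the origin of a listed thing).
The state is a dict: "clock": time; "qpos": joint angles; "qd": joint speeds; "joint_efforts": joint torques, N m; "eef_pos": TCP position; "tcp_rot": TCP orientation; "ft_force": force on the tool from outside, world axes, zero at the start; "moment": the same for the moment, N m; "gripper_width": opening from 0.0 (shut) to 1.0 (fully open); "grasp_force": force on a finger pad.
Only numpy, scipy, OpenCV 4.12 (cv2) and the standard library are available. Lean on these libraries where they do the work, as an engineer would, in place of code of your own. Each camera call takes 0.05 s, during which the arm holds its last target. There are 200 camera calls.

### The job

Fit the loose aluminium cover onto the open gearcase: lower it level over the two dowel pins, its nose over the case's nose, and keep hold of it until it is fully home and flush with the joint face; then let go. Do not force it if it jams or rides on the pins: feel for the place where both pins enter. Leave the tools and other things on the bench alone.

Things in the scene. Friction and masses are not known exactly. Their poses are not given: they have to be found in the camera images.
- case_seat (a point): Gearcase: open aluminium casting on a blue foot bolted to the bench, fixed; body 180 x 95 mm plus a 40 mm wide, 22 mm long nose, gears inside. This point: centre of the 180 x 95 mm joint face, 75 mm above the bench; x along the case towards the nose (tip at x = +112 mm), z up. Seated flush, the cover's grip point is 32 mm above this point; riding on the pins' tips, 46 mm.
- pin_place_a (a point): Nominal place of dowel pin A, at the joint face, on the nose side: (+70, 0) mm from the seat centre; middle of a dark square patch 22 mm wide. The real pin is a firm steel dowel, 10 mm diameter, 14 mm tall, tip chamfered 1.2 mm; it stands up to 5.5 mm off this place along the case's x and up to 5.5 mm along its y, differently every time and not reported. Feel for it.
- pin_place_b (a point): Nominal place of dowel pin B, like A: (-70, -25) mm from the seat centre. Pins A and B sit in one adjustable carrier, so B is off its place by the same x and y shift as A (no turning); the shift stays put during the work. The cover must follow the pins, not the case's outline.
- cover_grip (a point): Loose cover: aluminium plate 180 x 95 x 8 mm plus nose 40 mm wide, 22 mm long, lying flat on the bench, right side up; 0.4 to 0.65 kg. To hold it by, a block stands mid-plate: 24 mm along x, 50 mm along y, 46 mm tall (8 to 54 mm above the underside). This point: on the block's centre line, 32 mm above the underside, 24 mm above the plate's top; x along the plate to the nose, z up.
- hole_a (a point): Centre of the cover's hole A (for pin A) at the plate's underside, (+70, 0, -32) mm from the grip point. Straight through hole, 12.6 mm diameter. Its axes are the cover's.
- hole_b (a point): Centre of the cover's hole B (for pin B) at the plate's underside, (-70, -25, -32) mm from the grip point, 12.6 mm diameter. The holes fit the pins one way round only; seated, the pins rise 6 mm above the plate's top.
- cover_nose (a point): Tip of the cover's nose, (+112, 0, -28) mm from the grip point.
- grease_jar: Bystander, not to be moved: closed grey jar of grease, 60 mm across, 70 mm tall.
- screwdriver: Bystander, not to be moved: screwdriver lying on the bench, 190 mm long.
- spanner: Bystander, not to be moved: steel spanner lying on the bench, 180 mm long.
- mallet: Bystander, not to be moved: hammer with a wooden handle lying on the bench, 260 mm long.
- spray_can: Bystander, not to be moved: upright white spray can, 56 mm across, 170 mm tall.
- pulley: Bystander, not to be moved: steel belt pulley lying flat, 70 mm across, 36 mm tall.
- mug: Bystander, not to be moved: white mug, 80 mm across, 90 mm tall.
There are look-alikes about, which are no part of the job. Leave any orange look-alike of the part that bears cover_grip alone.

How it is judged:
By the outcome, as a careful person would: the job done as asked, in the order asked, and still so for the second after the job is handed in, with the robot touching nothing.
It also fails if it takes over 48 s, if anything falls off the work surface, if the arm or the gripper's body presses on something with over 40 N, if the wrist force passes 120 N, or if a joint passes its speed limit or range.

## Working session

There is one attempt and no reset: what is moved stays moved. The work goes in short steps, Python scripts to look and compute and a tool call to move; the robot and the scene stay as the last step left them, time stands still between calls to the robot, and variables do not carry over. Pictures are saved under pics/ and viewed, at most 10 in all, crops included, and the job is handed in when it is done.

Besides the shell and the picture viewer there is one more tool, called after "Call:" in YAML: its name, and indented under it one key for each argument. drive_tool: Moves the arm, as the interface text tells. Its arguments: {"type":"object","properties":{"moves":{"type":"array"},"hand":{"type":"number"},"newtons":{"type":"number"}},"required":["moves"]}

```bash
ls; mkdir -p pics; python3 - <<'E'
from cell import robot
import cv2,numpy as np
o=robot.observe();print({k:np.round(v,3).tolist() for k,v in o.items()})
ims=[]
for n in("scene","top"):
    p,d=robot.get_image(n); cv2.imwrite(f"pics/{n}0.png",p[:,:,::-1]); np.save(f"{n}_d.npy",d)
    c=robot.get_calibration(n)
    print(n,{k:np.round(v,3).tolist() for k,v in c.items()})
    for t in("case_seat","cover_grip","hole_a","hole_b","cover_nose","pin_place_a","pin_place_b"):
        R=np.array(c["R"]);T=np.array(c["t"])
        for r in robot.spot_point(n,t)[:3]:
            v,u=r["point"];z=d[int(round(v)),int(round(u))]
            X=R.T@(np.array([(u-c["cx"])/c["fx"]*z,(v-c["cy"])/c["fy"]*z,z])-T)
            print(n,t,round(r["conf"],2),np.round([v,u]),np.round(X,4))
E
```

```text
pics
{'clock': 0.0, 'qpos': [64.668, 21.841, 74.387, 0.002, 83.859, -12.335], 'qd': [0.037, -0.056, -0.014, -0.022, -0.001, 0.001], 'joint_efforts': [-0.004, -44.845, -23.128, -0.0, 0.005, 0.0], 'eef_pos': [0.124, 0.536, 0.231], 'tcp_rot': [[-0.974, 0.225, -0.001], [0.225, 0.974, -0.001], [0.0, -0.001, -1.0]], 'ft_force': [-0.694, -0.052, -0.359], 'moment': [0.015, 0.026, 0.04], 'grasp_force': 0.0, 'gripper_width': 0.996}
scene {'fx': 596.066, 'fy': 596.066, 'cx': 327.21, 'cy': 231.148, 'R': [[-0.077, 0.997, 0.016], [0.798, 0.071, -0.598], [-0.597, -0.033, -0.801]], 't': [0.047, -0.395, 1.653]}
scene case_seat 0.88 [251. 428.] [0.5732 0.2092 0.0584]
scene cover_grip 0.7 [158. 268.] [ 0.3286 -0.165   0.0485]
scene cover_grip 0.59 [239. 235.] [ 0.5722 -0.2024  0.0521]
scene hole_a 0.86 [272. 222.] [ 0.6265 -0.227   0.0007]
scene hole_a 0.81 [178. 292.] [ 0.3436 -0.106   0.0016]
scene hole_a 0.64 [218. 241.] [ 0.4756 -0.21    0.0015]
scene hole_b 0.86 [272. 222.] [ 0.6265 -0.227   0.0007]
scene hole_b 0.81 [178. 292.] [ 0.3436 -0.106   0.0016]
scene hole_b 0.64 [218. 241.] [ 0.4756 -0.2
[... 791 characters left out ...]
7 [323. 373.] [ 0.3222 -0.1626  0.0416]
top hole_a 0.98 [263. 389.] [ 0.4839 -0.2074  0.0014]
top hole_a 0.95 [210. 397.] [ 0.6319 -0.228   0.0031]
top hole_a 0.9 [330. 402.] [ 0.3072 -0.2445  0.001 ]
top hole_b 0.98 [263. 389.] [ 0.4839 -0.2074  0.0014]
top hole_b 0.95 [210. 397.] [ 0.6319 -0.228   0.0031]
top hole_b 0.9 [330. 402.] [ 0.3072 -0.2445  0.001 ]
top cover_nose 0.92 [304. 338.] [ 0.3702 -0.0698 -0.0012]
top cover_nose 0.7 [197. 399.] [ 0.6653 -0.2323  0.0085]
top pin_place_a 0.89 [244. 255.] [0.5175 0.15   0.0743]
top pin_place_a 0.65 [196. 227.] [0.6398 0.2271 0.0883]
top pin_place_b 0.89 [244. 255.] [0.5175 0.15   0.0743]
top pin_place_b 0.65 [196. 227.] [0.6398 0.2271 0.0883]
```

View pics/scene0.png

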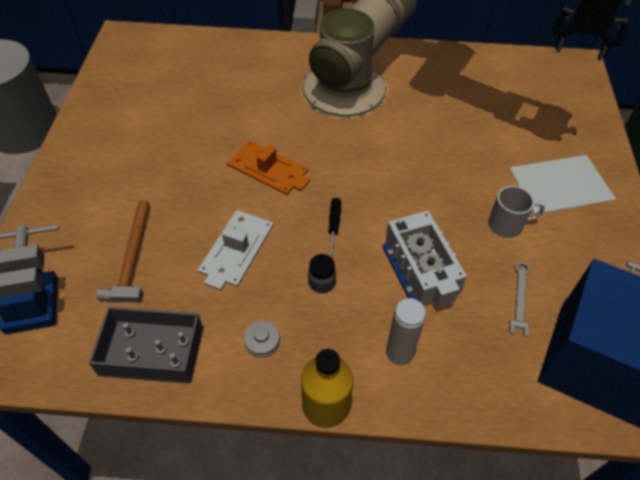

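View pics/top0.png

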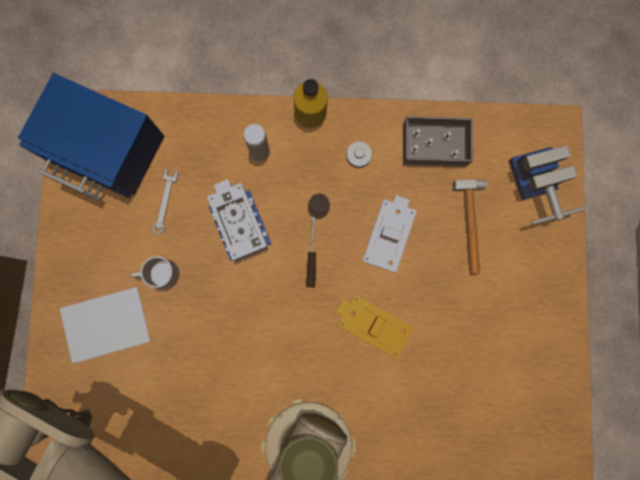

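The real (grey) cover is in the top view at (232,389), nose up at (200,400). The orange look-alike is at (325,375). The case is at (223,236) with its nose at the upper left (187,222), and the spray can is at (140,255). Next I'll fit the outlines.

```bash
cat > h.py <<'E'
from cell import robot
import cv2,numpy as np
from scipy.optimize import minimize
POLY=np.array([[-90,-47.5],[90,-47.5],[90,-20],[112,-20],[112,20],[90,20],[90,47.5],[-90,47.5]])/1e3
def cloud(n,d):
    c=robot.get_calibration(n);v,u=np.nonzero(d>0);z=d[v,u]
    P=np.c_[(u-c["cx"])/c["fx"]*z,(v-c["cy"])/c["fy"]*z,z]
    X=np.full(d.shape+(3,),np.nan);X[v,u]=(P-c["t"])@np.array(c["R"]);return X
def rot(a):return np.array([[np.cos(a),-np.sin(a)],[np.sin(a),np.cos(a)]])
def fit(mask_px,n,z,x0):
    "fit outline polygon lying at height z to a boolean pixel mask"
    c=robot.get_calibration(n);R=np.array(c["R"]);S=4
    m=cv2.resize(mask_px.astype(np.uint8),None,fx=S,fy=S,interpolation=cv2.INTER_NEAREST)>0
    def cost(p):
        Q=np.c_[POLY@rot(p[2]/100).T+np.array(p[:2])/1e3,np.full(8,z)]@R.T+c["t"]
        uv=np.c_[Q[:,0]/Q[:,2]*c["fx"]+c["cx"],Q[:,1]/Q[:,2]*c["fy"]+c["cy"]]
        im=np.zeros(m.shape,np.uint8);cv2.fillPoly(im,[np.round(((uv+.5)*S-.5)*16).astype(np.int32)],1,shift=4);im=im>0
        return 1-(im&m).sum()/(im|m).sum()
    s=np.vstack([np.zeros(3),np.eye(3)*6])+x0
    r=minimize(cost,x0,method="Nelder-Mead",options=dict(initial_simplex=s,xatol=.05,fatol=1e-5))
    return np.round([r.x[0],r.x[1],np.degrees(r.x[2]/100),r.fun],3)
def facemask(X,xy,zlo,zhi,rad=.13):
    with np.errstate(invalid='ignore'):
        m=(X[...,2]>zlo)&(X[...,2]<zhi)&(np.hypot(X[...,0]-xy[0],X[...,1]-xy[1])<rad)
    m=m.astype(np.uint8);cs,_=cv2.findContours(cv2.morphologyEx(m,cv2.MORPH_CLOSE,np.ones((3,3))),cv2.RETR_EXTERNAL,cv2.CHAIN_APPROX_NONE)
    o=np.zeros_like(m);cv2.drawContours(o,[max(cs,key=cv2.contourArea)],-1,1,-1);return o>0
E
python3 - <<'E'
from h import *
big=[]
for n in("top","scene"):
    d=np.load(f"{n}_d.npy");X=cloud(n,d);im=cv2.imread(f"pics/{n}0.png")
    m=facemask(X,(.575,.207),.066,.095)
    print(n,"case",fit(m,n,.075,[575,207,38]), "rimz",np.nanmedian(X[m][:,2][(X[m][:,2]>.068)]))
    # cover: plate pixels incl. block
    s=robot.silhouettes(n,"cover_grip")
    for r in s:
        Q=X[r["region"]];ctr=np.nanmedian(Q,0)
        if abs(ctr[0]-.565)<.04 and abs(ctr[1]+.2)<.04:
            print(n,"cover",fit(r["region"],n,.008,[565,-200,-31]),r["region"].sum(),r["conf"]);break
    m2=(X[...,2]>.046)&(X[...,2]<.062)&(np.hypot(X[...,0]-.565,X[...,1]+.2)<.06)
    p=X[m2];print("block top",p.mean(0),m2.sum(),cv2.minAreaRect(p[:,:2].astype(np.float32)*1000))
    t=robot.silhouettes(n,"spray_can")[:1]
    for r in t: print("can",np.nanmedian(X[r["region"]],0),np.nanmax(X[r["region"]][:,2]))
    v,u=(223,236) if n=="top" else (255,428)
    b=cv2.resize(im[v-50:v+50,u-45:u+45],None,fx=6 if 0 else 4,fy=4,interpolation=cv2.INTER_CUBIC)
    b=cv2.convertScaleAbs(b,alpha=1.1); big.append(b)
cv2.imwrite("pics/case.png",np.hstack(big))
E
```

```text
top case [5.76218e+02 2.02437e+02 2.42390e+01 3.70000e-02] rimz 0.07366213256567597
top cover [ 5.58902e+02 -2.04720e+02 -1.71750e+01  3.80000e-02] 2463 0.93
block top [ 0.5587166  -0.20443148  0.05274336] 166 ((558.8314208984375, -204.5002899169922), (50.116512298583984, 25.04185676574707), 72.9063720703125)
can [0.76794776 0.1530351  0.15769517] 0.1774855208547483
scene case [5.80114e+02 2.02702e+02 2.40130e+01 7.00000e-02] rimz 0.07500092860605032
scene cover [ 5.61641e+02 -2.04380e+02 -1.72550e+01  3.70000e-02] 3177 0.67
block top [ 0.56243766 -0.2042247   0.05329645] 249 ((561.6136474609375, -204.36502075195312), (51.35725402832031, 27.847599029541016), 71.47592163085938)
can [0.80270305 0.15307945 0.13572059] 0.17478668217401655
```

View pics/case.png

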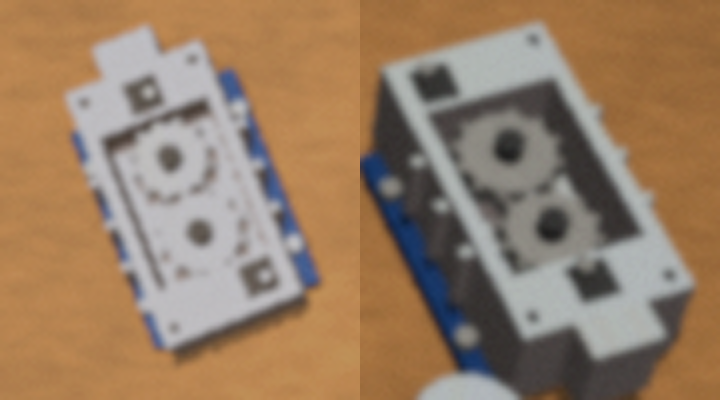

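Both pins show in their dark patches. In the top crop they are at about (149,93) and (265,273), slightly off the patch centres. A small render fit on the two cameras will estimate the shift while the arm sets out.

```bash
cat > pins.py <<'E'
from h import *
def run(n,pose,N=3):
    img=np.mean([robot.get_image(n)[0].astype(float).mean(2) for _ in range(N)],0)
    c=robot.get_calibration(n);R=np.array(c["R"]);S=8
    def proj(P):
        Q=P@R.T+c["t"];return np.c_[Q[:,0]/Q[:,2]*c["fx"]+c["cx"],Q[:,1]/Q[:,2]*c["fy"]+c["cy"]]
    A=rot(np.radians(pose[2]));t=np.linspace(0,2*np.pi,40);circ=np.c_[np.cos(t),np.sin(t)]
    def W(xy,z):return np.c_[xy/1e3@A.T+np.array(pose[:2])/1e3,np.full(len(xy),z)]
    sq=np.array([[-1,-1],[1,-1],[1,1],[-1,1.]])
    def cost(p,full=False):
        e=0
        for ctr in((70,0),(-70,-25)):
            ctr=np.array(ctr);u0,v0=np.round(proj(W(ctr[None],.075))[0]).astype(int)
            W_=12
            def fill(pts,hull=False):
                uv=pts+p[2:4]-(u0-W_,v0-W_)
                if hull: uv=cv2.convexHull(uv.astype(np.float32))[:,0]
                m=np.zeros((2*W_+1)*S*np.ones(2,int),np.uint8)
                cv2.fillPoly(m,[np.round(((uv+.5)*S-.5)*16).astype(np.int32)],1,shift=4)
                return m.astype(float)
            win=fill(proj(W(ctr+sq*14,.075)));pa=fill(proj(W(ctr+sq*11,.075)))
            q=ctr+p[:2];top=fill(proj(W(q+circ*4.4,.089)))
            body=fill(np.r_[proj(W(q+circ*5,.075)),proj(W(q+circ*5,.0878)),proj(W(q+circ*3.8,.089))],True)
            L=[np.ones_like(pa),pa*(1-body),body*(1-top),top]
            ds=lambda m:cv2.resize(cv2.GaussianBlur(m,(0,0),S*.6),(2*W_+1,2*W_+1),interpolation=cv2.INTER_AREA)
            L=[ds(l) for l in L];w=ds(win)>.5
            y=img[v0-W_:v0+W_+1,u0-W_:u0+W_+1][w];M=np.stack([l[w] for l in L],1)
            k,*_=np.linalg.lstsq(M,y,rcond=None);e+=((M@k-y)**2).mean()
            if full:print("  coef",np.round(k),"rms",((M@k-y)**2).mean()**.5)
        return e+.5*(p[2]**2+p[3]**2)
    rs=[minimize(cost,[a,b,0,0],method="Nelder-Mead",options=dict(initial_simplex=np.vstack([np.zeros(4),np.diag([2,2,.7,.7])])+[a,b,0,0],xatol=.03,fatol=.01)) for a in(-3.,0,3) for b in(-3.,0,3)]
    rs.sort(key=lambda r:r.fun)
    for r in rs[:3]:print(n,np.round(r.x,2),round(r.fun,1))
    cost(rs[0].x,True)
if __name__=="__main__":
    run("top",(576.2,202.4,24.2));run("scene",(579.5,202.6,24.2))
E
python3 pins.py
cat > plan.py <<'E'
# rows for a straight path from the present pose to TCP xyz + tool-y yaw (deg), tool kept pointing down
import sys,numpy as np
from scipy.spatial.transform import Rotation as Ro
from cell import robot
def down(yaw):
    a=np.radians(yaw);y=np.array([np.cos(a),np.sin(a),0]);z=np.array([0,0,-1.]);return np.c_[np.cross(y,z),y,z]
def rows(P0,R0,P1,yaw,n):
    R1=down(yaw);w=Ro.from_matrix(R0.T@R1).as_rotvec();out=[];R=R0;P=P0
    for k in range(1,n+1):
        Rk=R0@Ro.from_rotvec(w*k/n).as_matrix();Pk=P0+(P1-P0)*k/n
        r=np.r_[R.T@(Pk-P)/.06,np.degrees(Ro.from_matrix(R.T@Rk).as_rotvec())/6];r=np.round(r,3)
        P=P+R@r[:3]*.06;R=R@Ro.from_rotvec(np.radians(r[3:]*6)).as_matrix();out.append(r.tolist())
    return out,P,R
if __name__=="__main__":
    a=[float(x) for x in sys.argv[1:]];o=robot.observe()
    P,R=np.array(o["eef_pos"]),np.array(o["tcp_rot"])
    for i in range(0,len(a),5):
        out,P,R=rows(P,R,np.array(a[i:i+3]),a[i+3],int(a[i+4]))
        for r in out:print(r)
    print(np.round(P,4))
E
python3 plan.py .56 -.2045 .20 -17.2 16
```

```text
top [-2.54 -5.06  0.33 -0.5 ] 69.7
top [-3.   -5.17  0.22 -0.58] 77.0
top [ 2.85 -3.79  0.33 -0.57] 105.4
  coef [169. -80. -89. -21.] rms 6.157859313319356
  coef [172. -79. -86. -18.] rms 5.6252303886214925
scene [ 3.18 -1.79 -0.02 -1.19] 159.5
scene [ 1.9  -2.42 -0.02 -1.26] 160.6
scene [ 2.75 -0.71 -0.01 -1.19] 165.4
  coef [ 155.  -83. -113.  -91.] rms 9.677434093070392
  coef [ 150.  -84. -108.  -86.] rms 8.070008896813016
[-0.616, -0.649, 0.033, -0.0, 0.0, 0.981]
[-0.68, -0.583, 0.032, -0.0, 0.0, 0.982]
[-0.736, -0.51, 0.033, -0.0, 0.0, 0.981]
[-0.784, -0.431, 0.032, -0.0, 0.0, 0.981]
[-0.825, -0.349, 0.033, -0.0, 0.0, 0.982]
[-0.855, -0.263, 0.033, -0.0, 0.0, 0.981]
[-0.879, -0.173, 0.032, -0.0, 0.0, 0.981]
[-0.891, -0.083, 0.033, -0.0, 0.0, 0.981]
[-0.895, 0.01, 0.033, -0.0, 0.0, 0.982]
[-0.89, 0.101, 0.032, -0.0, 0.0, 0.981]
[-0.874, 0.192, 0.033, -0.0, 0.0, 0.981]
[-0.85, 0.281, 0.032, -0.0, 0.0, 0.982]
[-0.817, 0.366, 0.033, -0.0, 0.0, 0.981]
[-0.775, 0.449, 0.033, -0.0, 0.0, 0.981]
[-0.725, 0.525, 0.032, -0.0, 0.0, 0.982]
[-0.667, 0.597, 0.033, -0.0, 0.0, 0.981]
[ 0.56   -0.2045  0.2   ]
```

The top fit gives a plausible shift of about (-3, -4.5) mm, which agrees with hand-checked parallax in both views. Moving above the cover now.

Call:
drive_tool:
  moves:
    - [-0.616,-0.649,0.033,0,0,0.981]
    - [-0.68,-0.583,0.033,0,0,0.981]
    - [-0.736,-0.51,0.033,0,0,0.981]
    - [-0.784,-0.431,0.033,0,0,0.981]
    - [-0.825,-0.349,0.033,0,0,0.981]
    - [-0.855,-0.263,0.033,0,0,0.981]
    - [-0.879,-0.173,0.033,0,0,0.981]
    - [-0.891,-0.083,0.033,0,0,0.981]
  hand: -1
  newtons: 90

```text
clock: 2.3
eef_pos: [0.3426, 0.1641, 0.2157]
tcp_rot: [[-0.496, 0.868, 0.001], [0.868, 0.496, 0.0], [-0.0, 0.001, -1.0]]
ft_force: [0.6, -0.1, 0.1]
gripper_width: 1.004
grasp_force: 0.0
```

Call:
drive_tool:
  moves:
    - [-0.895,0.01,0.033,0,0,0.982]
    - [-0.89,0.101,0.033,0,0,0.981]
    - [-0.874,0.192,0.033,0,0,0.981]
    - [-0.85,0.281,0.033,0,0,0.982]
    - [-0.817,0.366,0.033,0,0,0.981]
    - [-0.775,0.449,0.033,0,0,0.981]
    - [-0.725,0.525,0.033,0,0,0.982]
    - [-0.667,0.597,0.033,0,0,0.981]

```text
clock: 3.3
eef_pos: [0.5609, -0.2061, 0.1996]
tcp_rot: [[0.299, 0.954, 0.0], [0.954, -0.299, -0.0], [0.0, 0.0, -1.0]]
ft_force: [0.3, 0.8, 0.8]
gripper_width: 0.999
grasp_force: 0.0
```

```bash
python3 plan.py .5602 -.2045 .08 -17.2 4 .5602 -.2045 .014 -17.2 4
```

```text
[0.006, -0.005, 0.498, 0.001, -0.0, -0.008]
[0.005, -0.005, 0.499, 0.0, -0.0, -0.008]
[0.006, -0.005, 0.498, 0.001, -0.0, -0.008]
[0.006, -0.004, 0.498, 0.0, -0.0, -0.008]
[-0.0, -0.0, 0.275, 0.0, -0.0, 0.0]
[-0.0, -0.0, 0.275, 0.0, -0.0, 0.0]
[-0.0, -0.0, 0.275, 0.0, -0.0, 0.0]
[-0.0, -0.0, 0.275, 0.0, -0.0, 0.0]
[ 0.5602 -0.2045  0.014 ]
```

Call:
drive_tool:
  moves:
    - [0.006,-0.005,0.5,0,0,-0.008]
    - [0.006,-0.005,0.5,0,0,-0.008]
    - [0.006,-0.005,0.5,0,0,-0.008]
    - [0.006,-0.004,0.49,0,0,-0.008]
    - [0,0,0.275,0,0,0]
    - [0,0,0.275,0,0,0]
    - [0,0,0.275,0,0,0]
    - [0,0,0.27,0,0,0]

```text
clock: 4.3
eef_pos: [0.5596, -0.2028, 0.0138]
tcp_rot: [[0.292, 0.956, 0.0], [0.956, -0.292, -0.0], [-0.0, 0.001, -1.0]]
ft_force: [0.2, 0.6, -0.2]
gripper_width: 1.004
grasp_force: 0.0
```

Call:
drive_tool:
  moves:
    - [0,0,0,0,0,0]
    - [0,0,0,0,0,0]
    - [0,0,0,0,0,0]
    - [0,0,0,0,0,0]
    - [0,0,0,0,0,0]
    - [0,0,0,0,0,0]
    - [0,0,0,0,0,0]
    - [0,0,0,0,0,0]
  hand: 1
  newtons: 90

```text
clock: 5.3
eef_pos: [0.5599, -0.203, 0.0154]
tcp_rot: [[0.292, 0.956, 0.001], [0.956, -0.292, -0.001], [-0.0, 0.002, -1.0]]
ft_force: [0.2, 0.4, 5.9]
gripper_width: 0.267
grasp_force: 89.3
```

```bash
python3 plan.py .5599 -.203 .15 -17.1 4 .5764 .1984 .135 24.2 12
```

```text
[-0.0, 0.001, -0.561, 0.004, 0.001, 0.004]
[-0.001, 0.001, -0.561, 0.004, 0.001, 0.005]
[0.0, -0.0, -0.561, 0.004, 0.001, 0.004]
[-0.0, 0.0, -0.561, 0.004, 0.001, 0.004]
[0.54, -0.142, 0.021, 0.0, -0.0, -0.574]
[0.547, -0.109, 0.021, 0.0, -0.0, -0.573]
[0.552, -0.077, 0.021, 0.0, -0.0, -0.574]
[0.557, -0.043, 0.02, 0.0, -0.0, -0.573]
[0.558, -0.009, 0.021, 0.0, -0.0, -0.574]
[0.557, 0.024, 0.021, 0.0, -0.0, -0.574]
[0.555, 0.057, 0.021, 0.0, -0.0, -0.573]
[0.551, 0.091, 0.021, 0.0, -0.0, -0.574]
[0.544, 0.123, 0.021, 0.0, -0.0, -0.573]
[0.535, 0.156, 0.021, 0.0, -0.0, -0.574]
[0.526, 0.188, 0.02, 0.0, -0.0, -0.573]
[0.513, 0.219, 0.021, 0.0, -0.0, -0.574]
[0.5764 0.1984 0.135 ]
```

Call:
drive_tool:
  moves:
    - [0,0,-0.3,0,0,0]
    - [0,0,-0.6,0,0,0]
    - [0,0,-0.7,0,0,0]
    - [0,0,-0.64,0.016,0,0.016]
    - [0.54,-0.142,0.021,0,0,-0.574]
    - [0.547,-0.109,0.021,0,0,-0.573]
    - [0.552,-0.077,0.021,0,0,-0.574]
    - [0.557,-0.043,0.021,0,0,-0.573]

```text
clock: 6.3
eef_pos: [0.5642, -0.0677, 0.143]
tcp_rot: [[0.056, 0.998, -0.004], [0.998, -0.056, 0.001], [0.001, -0.004, -1.0]]
ft_force: [-0.2, 0.7, -3.6]
gripper_width: 0.268
grasp_force: 88.8
```

Call:
drive_tool:
  moves:
    - [0.558,-0.009,0.021,0,0,-0.574]
    - [0.557,0.024,0.021,0,0,-0.574]
    - [0.555,0.057,0.021,0,0,-0.573]
    - [0.551,0.091,0.021,0,0,-0.574]
    - [0.544,0.123,0.021,0,0,-0.573]
    - [0.535,0.156,0.021,0,0,-0.574]
    - [0.526,0.188,0.021,0,0,-0.573]
    - [0.513,0.219,0.021,0,0,-0.574]

```text
clock: 7.3
eef_pos: [0.5752, 0.1997, 0.133]
tcp_rot: [[-0.412, 0.911, -0.004], [0.911, 0.412, 0.0], [0.002, -0.004, -1.0]]
ft_force: [1.3, -0.2, -4.6]
gripper_width: 0.264
grasp_force: 88.8
```

Call:
drive_tool:
  moves:
    - [0,0,0,0,0,0]
    - [0,0,0,0,0,0]
    - [0,0,0,0,0,0]
    - [0,0,0,0,0,0]
    - [0,0,0,0,0,0]
    - [0,0,0,0,0,0]
    - [0,0,0,0,0,0]
    - [0,0,0,0,0,0]

```text
clock: 8.3
eef_pos: [0.5759, 0.1987, 0.134]
tcp_rot: [[-0.41, 0.912, -0.002], [0.912, 0.41, 0.0], [0.001, -0.001, -1.0]]
ft_force: [-0.2, -0.4, -6.3]
gripper_width: 0.27
grasp_force: 88.8
```

```bash
python3 - <<'E'
from h import *
o=robot.observe();print(o["clock"],np.round(o["eef_pos"],4),np.round(o["ft_force"],1),np.round(o["moment"],2),np.round(o["tcp_rot"],3).tolist())
for n in("scene","top"):
    p,d=robot.get_image(n);X=cloud(n,d)
    cv2.imwrite(f"pics/{n}1.png",cv2.resize(p[150:330,340:520] if n=="scene" else p[130:310,150:330],None,fx=2.2,fy=2.2,interpolation=cv2.INTER_CUBIC)[:,:,::-1])
    m=(X[...,2]>.115)&(X[...,2]<.14)&(np.hypot(X[...,0]-.577,X[...,1]-.2)<.13)
    Q=X[m];A=np.c_[Q[:,:2]-[.577,.2],np.ones(len(Q))];k=np.linalg.lstsq(A,Q[:,2],rcond=None)[0]
    k=np.linalg.lstsq(A[abs(A@k-Q[:,2])<.004],Q[:,2][abs(A@k-Q[:,2])<.004],rcond=None)[0]
    print(n,"plane slope deg",np.degrees(k[:2]),"z",k[2],len(Q))
    for r in robot.silhouettes(n,"cover_grip")[:2]:
        c=np.nanmedian(X[r["region"]],0)
        if c[1]>0.1:print(n,fit(r["region"],n,k[2],[577,200,42]))
a=[cv2.imread(f"pics/{n}1.png") for n in("scene","top")];cv2.imwrite("pics/hover.png",np.hstack(a))
E
```

```text
8.3 [0.5759 0.1987 0.134 ] [-0.2 -0.4 -6.3] [-0.    0.01  0.01] [[-0.41, 0.912, -0.002], [0.912, 0.41, 0.0], [0.001, -0.001, -1.0]]
scene plane slope deg [-0.32654175  0.03901847] z 0.12710341419166726 2888
scene [5.82002e+02 1.95018e+02 2.43700e+01 1.87000e-01]
top plane slope deg [-0.37784699  0.57119529] z 0.12559586273157114 359
```

View pics/hover.png

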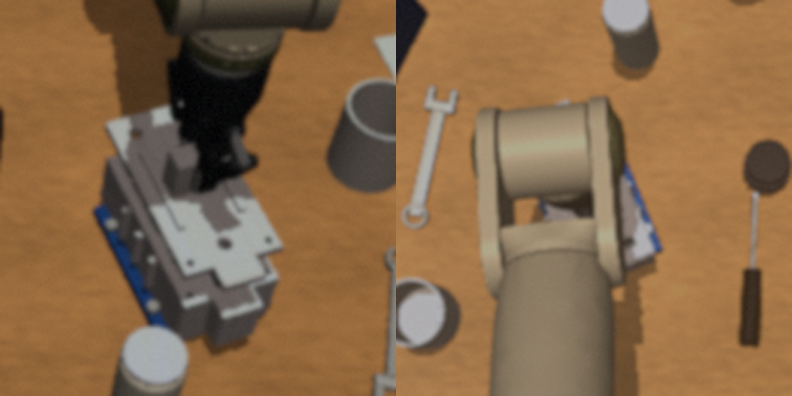

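Hover view: the cover is level over the case with its nose over the case's nose, and hole A is at crop (224,243), hole B at (137,132). I'll check the hole positions against the expected ones.

```bash
python3 - <<'E'
from h import *
n="scene";p,d=robot.get_image(n);g=p.astype(float).mean(2);c=robot.get_calibration(n);R=np.array(c["R"]);C=-R.T@c["t"]
print(robot.observe()["ft_force"])
for nm,u,v,e in(("A",441.8,260.5,(640.3,226.2)),("B",402.3,210,(522.9,146.0))):
    u0,v0=int(round(u)),int(round(v));w=g[v0-5:v0+6,u0-5:u0+6]
    yy,xx=np.mgrid[-5:6,-5:6];wt=np.clip(np.median(w)-12-w,0,None)*(np.hypot(xx,yy)<5)
    uu=u0+(wt*xx).sum()/wt.sum();vv=v0+(wt*yy).sum()/wt.sum()
    r=R.T@np.array([(uu-c["cx"])/c["fx"],(vv-c["cy"])/c["fy"],1])
    X=C+r*(.1266-C[2])/r[2];print(nm,uu,vv,np.round(X*1e3,1),"exp",e);print(np.round(w[::2,::2]))
E
```

```text
[-0.20970713 -0.34508901 -4.41273593]
A 441.7343249427918 260.3256292906178 [640.9 224.3 126.6] exp (640.3, 226.2)
[[150. 127. 143. 157. 162. 169.]
 [168. 150. 145. 154. 168. 171.]
 [163. 115.  82.  95. 145. 170.]
 [165. 119.  74.  65. 129. 168.]
 [168. 158. 132. 131. 157. 171.]
 [168. 169. 168. 169. 170. 171.]]
B 401.77750309023486 210.25092707045735 [522.5 146.4 126.6] exp (522.9, 146.0)
[[160. 113.  95.  95.  94.  96.]
 [164. 129.  89.  90.  96.  97.]
 [158. 100.  61.  70.  89.  93.]
 [158.  95.  61.  63.  86.  95.]
 [161. 111.  81.  83.  92.  93.]
 [148. 101.  94.  90.  91.  94.]]
```

Call:
drive_tool:
  moves:
    - [0,0,0.1,0,0,0]
    - [0,0,0.1,0,0,0]
    - [0,0,0.1,0,0,0]
    - [0,0,0.05,0,0,0]
    - [0,0,0.05,0,0,0]
    - [0,0,0,0,0,0]
    - [0,0,0,0,0,0]
    - [0,0,0,0,0,0]

```text
clock: 9.55
eef_pos: [0.5759, 0.1987, 0.1102]
tcp_rot: [[-0.41, 0.912, -0.001], [0.912, 0.41, 0.001], [0.001, -0.001, -1.0]]
ft_force: [0.5, 0.4, -5.6]
gripper_width: 0.267
grasp_force: 88.9
```

Call:
drive_tool:
  moves:
    - [0,0,0.025,0,0,0]
    - [0,0,0.025,0,0,0]
    - [0,0,0.025,0,0,0]
    - [0,0,0.025,0,0,0]
    - [0,0,0.025,0,0,0]
    - [0,0,0.025,0,0,0]
    - [0,0,0,0,0,0]
    - [0,0,0,0,0,0]

```text
clock: 10.55
eef_pos: [0.5759, 0.1987, 0.101]
tcp_rot: [[-0.41, 0.912, -0.002], [0.912, 0.41, 0.0], [0.001, -0.001, -1.0]]
ft_force: [0.6, -0.1, -3.9]
gripper_width: 0.268
grasp_force: 89.1
```

```bash
cat > st.py <<'E'
from cell import robot
import numpy as np
o=robot.observe();R=np.array(o["tcp_rot"]);a=np.radians(24.2);x=np.array([np.cos(a),np.sin(a),0]);y=np.array([-np.sin(a),np.cos(a),0])
f=np.array(o["ft_force"]);m=np.array(o["moment"]);p=np.array(o["eef_pos"])
print("t",round(o["clock"],2),"z",round(p[2]*1e3,2),"case-frame xy of TCP rel (575.9,198.7):",np.round([(p-[.5759,.1987,0])@x*1e3,(p-[.5759,.1987,0])@y*1e3],2))
print("F case",np.round([f@x,f@y,f[2]],1),"M case",np.round([m@x,m@y,m[2]],3),"tilt z",np.round(R[2]*1e3,1),"yaw",np.degrees(np.arctan2(R[1,1],R[0,1])))
E
python3 st.py
```

```text
t 10.55 z 101.01 case-frame xy of TCP rel (575.9,198.7): [-0.02 -0.  ]
F case [ 0.5 -0.3 -3.9] M case [-0.022  0.07  -0.028] tilt z [    1.     -1.2 -1000. ] yaw 24.207036819211645
```

Call:
drive_tool:
  moves:
    - [0,0,0.017,0,0,0]
    - [0,0,0.017,0,0,0]
    - [0,0,0.017,0,0,0]
    - [0,0,0.017,0,0,0]
    - [0,0,0.0,0,0,0]
    - [0,0,0.0,0,0,0]
    - [0,0,0,0,0,0]
    - [0,0,0,0,0,0]

```text
clock: 11.55
eef_pos: [0.5759, 0.1987, 0.097]
tcp_rot: [[-0.41, 0.912, -0.001], [0.912, 0.41, 0.001], [0.001, -0.001, -1.0]]
ft_force: [0.2, -0.8, -5.0]
gripper_width: 0.272
grasp_force: 89.1
```

```bash
python3 st.py
```

```text
t 11.55 z 96.97 case-frame xy of TCP rel (575.9,198.7): [-0.02  0.01]
F case [-0.2 -0.8 -5. ] M case [0.056 0.003 0.002] tilt z [    1.1    -1.1 -1000. ] yaw 24.206802705525128
```

The cover is 7 mm below the riding height with no contact force, so both pins have entered. I'll keep lowering it gently.

Call:
drive_tool:
  moves:
    - [0,0,0.017,0,0,0]
    - [0,0,0.017,0,0,0]
    - [0,0,0.017,0,0,0]
    - [0,0,0.017,0,0,0]
    - [0,0,0.017,0,0,0]
    - [0,0,0.017,0,0,0]
    - [0,0,0.017,0,0,0]
    - [0,0,0,0,0,0]

```text
clock: 12.55
eef_pos: [0.5759, 0.1987, 0.0904]
tcp_rot: [[-0.41, 0.912, -0.001], [0.912, 0.41, 0.001], [0.001, -0.0, -1.0]]
ft_force: [-3.0, -1.1, 3.1]
gripper_width: 0.271
grasp_force: 89.5
```

```bash
python3 st.py
```

```text
t 12.55 z 90.39 case-frame xy of TCP rel (575.9,198.7): [0.03 0.03]
F case [-3.2  0.2  3.1] M case [0.045 0.168 0.044] tilt z [ 8.e-01 -5.e-01 -1.e+03] yaw 24.214640426674695
```

Call:
drive_tool:
  moves:
    - [0,0,0.017,0,0,0]
    - [0,0,0.017,0,0,0]
    - [0,0,0,0,0,0]
    - [0,0,0,0,0,0]
    - [0,0,0,0,0,0]
    - [0,0,0,0,0,0]
    - [0,0,0,0,0,0]
    - [0,0,0,0,0,0]

```text
clock: 13.55
eef_pos: [0.576, 0.1987, 0.0904]
tcp_rot: [[-0.41, 0.912, 0.001], [0.912, 0.41, 0.001], [0.0, 0.001, -1.0]]
ft_force: [-10.2, -1.7, 17.5]
gripper_width: 0.27
grasp_force: 91.9
```

```bash
python3 st.py; python3 - <<'E'
from h import *
p,d=robot.get_image("scene");X=cloud("scene",d)
cv2.imwrite("pics/seat.png",cv2.resize(p[170:320,360:500],None,fx=4,fy=4,interpolation=cv2.INTER_CUBIC)[:,:,::-1])
m=(X[...,2]>.074)&(X[...,2]<.092)&(np.hypot(X[...,0]-.577,X[...,1]-.2)<.12)
Q=X[m];A=np.c_[Q[:,:2]-[.577,.2],np.ones(len(Q))]
for _ in range(3):
    k=np.linalg.lstsq(A,Q[:,2],rcond=None)[0];g=abs(A@k-Q[:,2])<.003;A,Q=A[g],Q[g]
print("plate top z",k[2],"slope",np.degrees(k[:2]),len(Q))
E
```

```text
t 13.55 z 90.36 case-frame xy of TCP rel (575.9,198.7): [ 0.08 -0.01]
F case [-10.    2.6  17.5] M case [ 0.296  1.311 -0.013] tilt z [ 2.e-01  9.e-01 -1.e+03] yaw 24.218537228281374
plate top z 0.08346396311086773 slope [-0.13699509 -0.1148453 ] 2096
```

View pics/seat.png

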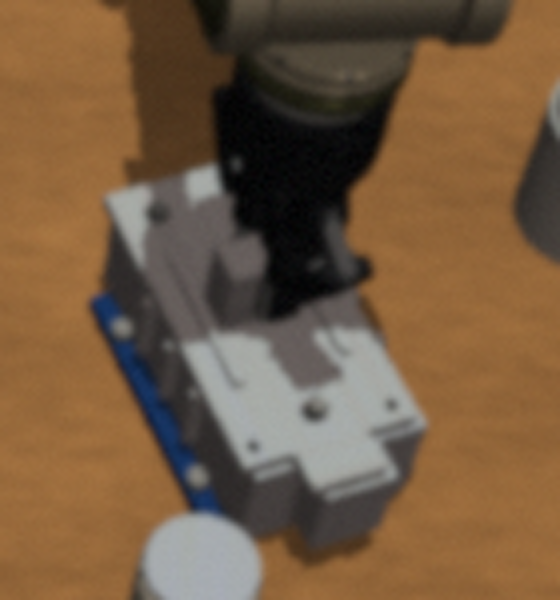

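Picture: the plate is flush (top measured at 83.5 mm against 83 expected), with pin A showing in its hole at (316,408). It's at a firm stop. I'll relax the press, open, and retreat.

Call:
drive_tool:
  moves:
    - [0,0,-0.017,0,0,0]
    - [0,0,-0.01,0,0,0]
    - [0,0,0,0,0,0]
    - [0,0,0,0,0,0]
    - [0,0,0,0,0,0]
    - [0,0,0,0,0,0]
    - [0,0,0,0,0,0]
    - [0,0,0,0,0,0]

```text
clock: 14.6
eef_pos: [0.5759, 0.1987, 0.0904]
tcp_rot: [[-0.41, 0.912, -0.001], [0.912, 0.41, 0.001], [0.001, -0.0, -1.0]]
ft_force: [-5.3, -1.8, 7.1]
gripper_width: 0.27
grasp_force: 90.5
```

Call:
drive_tool:
  moves:
    - [0,0,0,0,0,0]
    - [0,0,0,0,0,0]
    - [0,0,0,0,0,0]
    - [0,0,0,0,0,0]
    - [0,0,0,0,0,0]
    - [0,0,0,0,0,0]
    - [0,0,0,0,0,0]
    - [0,0,0,0,0,0]
  hand: -1

```text
clock: 15.6
eef_pos: [0.5758, 0.1987, 0.0894]
tcp_rot: [[-0.41, 0.912, -0.002], [0.912, 0.41, 0.0], [0.001, -0.001, -1.0]]
ft_force: [-0.0, -1.0, 0.5]
gripper_width: 1.0
grasp_force: 0.0
```

```bash
python3 st.py
```

```text
t 15.6 z 89.36 case-frame xy of TCP rel (575.9,198.7): [-0.06  0.01]
F case [-0.4 -0.9  0.5] M case [-0.083  0.041  0.038] tilt z [    1.1    -1.2 -1000. ] yaw 24.207135586982865
```

Call:
drive_tool:
  moves:
    - [0,0,-0.2,0,0,0]
    - [0,0,-0.4,0,0,0]
    - [0,0,-0.6,0,0,0]
    - [0,0,-0.7,0,0,0]
    - [0,0,-0.7,0,0,0]
    - [0.3,-0.7,0,0,0,0]
    - [0.3,-0.7,0,0,0,0]
    - [0.3,-0.7,0,0,0,0]

```text
clock: 16.6
eef_pos: [0.4375, 0.1961, 0.2464]
tcp_rot: [[-0.41, 0.912, -0.0], [0.912, 0.41, 0.001], [0.001, -0.0, -1.0]]
ft_force: [-0.2, 0.3, 1.0]
gripper_width: 1.001
grasp_force: 0.0
```

Call:
drive_tool:
  moves:
    - [0.3,-0.7,0,0,0,0]
    - [0,0,0,0,0,0]
    - [0,0,0,0,0,0]
    - [0,0,0,0,0,0]
    - [0,0,0,0,0,0]
    - [0,0,0,0,0,0]
    - [0,0,0,0,0,0]
    - [0,0,0,0,0,0]

```text
clock: 17.6
eef_pos: [0.3934, 0.1954, 0.2456]
tcp_rot: [[-0.41, 0.912, -0.002], [0.912, 0.41, 0.0], [0.001, -0.001, -1.0]]
ft_force: [0.1, 0.4, 0.1]
gripper_width: 0.997
grasp_force: 0.0
```

```bash
python3 st.py; python3 - <<'E'
from h import *
p,d=robot.get_image("scene");X=cloud("scene",d)
q,_=robot.get_image("top")
cv2.imwrite("pics/end.png",np.hstack([cv2.resize(a,None,fx=3.5,fy=3.5,interpolation=cv2.INTER_CUBIC) for a in(p[185:315,375:485],q[160:290,180:290])])[:,:,::-1])
m=(X[...,2]>.074)&(X[...,2]<.092)&(np.hypot(X[...,0]-.577,X[...,1]-.2)<.12)
Q=X[m];A=np.c_[Q[:,:2]-[.577,.2],np.ones(len(Q))]
for _ in range(3):
    k=np.linalg.lstsq(A,Q[:,2],rcond=None)[0];g=abs(A@k-Q[:,2])<.003;A,Q=A[g],Q[g]
print("plate top z",k[2],"slope",np.degrees(k[:2]),len(Q))
E
```

```text
t 17.6 z 245.63 case-frame xy of TCP rel (575.9,198.7): [-167.83   71.8 ]
F case [0.2 0.4 0.1] M case [-0.012  0.049 -0.02 ] tilt z [    1.1    -1.3 -1000. ] yaw 24.20396408408424
plate top z 0.08341481710932515 slope [-0.08778049 -0.17140671] 2383
```

View pics/end.png

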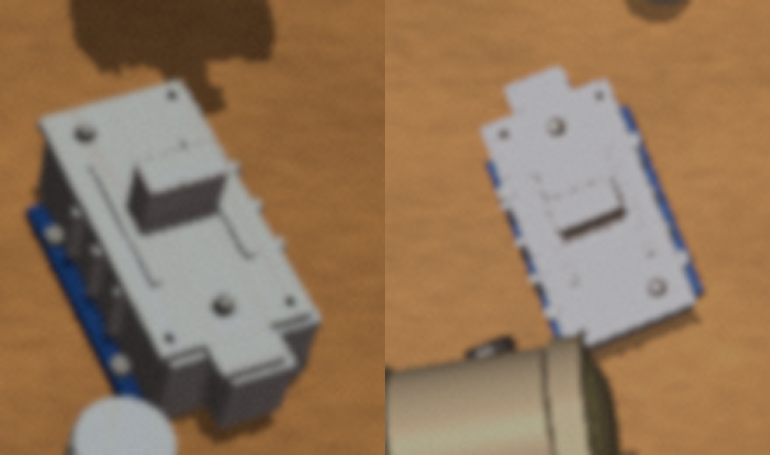

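The cover is seated flush and level, with both pins showing in their holes (top crop (556,126) and (656,287)). The robot is clear of everything.

```bash
python3 -c "
from cell import robot
print(robot.finish_job())"
```

```text
the job is handed in; nothing more can be done
None
```

The cover is fitted: it sits flush and level on the gearcase with both pins through its holes, I let go of it and moved the arm clear, and the job was handed in after 17.6 s of the allowed 48 s.

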